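Hitch the pull hook to the lug carriage and draw it to the mark

TASK

Hitch the pull hook to the carriage on the brass track: holding the hook by its blue grip, push its mouth onto the T-headed pin, gently (about 12 N is plenty and 25 N too much), following the carriage as it runs back until it meets the buffer hidden in the track and the orange latch snaps shut behind the pin. Then draw the carriage back by the hook alone, never touching the carriage with the gripper, until its red pointers line up with the green marks on the track. Leave the hook lying flat on the carriage, latched and let go, and do not disturb the loose parts on the counter.

Things in the scene. Friction and masses are not known exactly. Their poses are not given: they have to be found in the camera images.
- hook_grip (a point): Centre of the blue upright grip of the loose steel pull hook (0.2 kg, lying flat), 34 mm above its underside. The grip is 30 mm long (x), 12 mm wide (y; pinch it across y, from above), and stands up from the 12 mm thick hook plate to 47 mm above the underside. x points along the hook to its mouth, z up. The 16 mm wide shank ends 25 mm behind this point.
- hook_throat (a point): Middle of the bottom of the hook's throat, on the underside, 57 mm ahead (+x) of the grip; axes as the grip's. Two arms run from here to x = 38 mm, flared tips to 45 mm; they span y = -20 to +25 mm. The mouth is 16 mm wide, y = -9 to +7 mm: the pin should enter at y = -1. A pin resting on the bottom has its axis at x = 5 mm, one held back by the shut latch at x = 25 mm.
- latch (a joint): The hook's orange sprung latch across the mouth, 32 mm ahead of the throat's bottom, pivoted on the +y arm: 0 shut, up to 1.45 rad folded inwards. A pin can push in, not out; it springs shut only once the pin's axis is within about 10 to 13 mm of the throat's bottom. Pushing past it takes about 5 to 8 N; the carriage slides at 2 N.
- carriage: Grey fixture carriage on the brass track. Origin: on its pin's axis at the deck's top (36 mm above the counter); x along the track, the way the hook must be pushed; z up. Deck x = -75 to +85, y = +-36 mm; gold lug clamped at x = 57 to 79 mm; red pointers on the deck's edges at x = 0. From its start it runs 20 to 80 mm on in +x (cannot be seen) until a hidden buffer stops it firmly.
- pin_head (a point): Centre of the underside of the pin's T-head, 21 mm above the deck, on the pin's axis; axes as the carriage's. The steel pin below is 10 mm thick; the head is a bar 10 mm (x) by 46 mm (y) by 7 mm high, so the 12 mm thick hook goes on level, between deck and bar, moving in +x.
- mark (a point): Middle of the track between its two green marks, at deck height (36 mm above the counter); x along the track as for the carriage. The carriage is home with its origin (red pointers) here; it starts 40 to 125 mm ahead (+x). The fixed brass track is 94 mm wide, 19 mm high and reaches from x = -85 to +235 mm of this point.
- lug: Loose gold tube lug, 60 mm long and 21 mm high, origin under its middle; leave alone
- spur: Chrome spur tip standing on end, 22 mm across, 50 mm high, origin under its middle; leave alone
- insert_a: Black nylon swivel insert standing on its 16 mm flange, 20 mm high, origin underneath; leave alone
- insert_b: A second black nylon swivel insert, alike; leave alone
- rod: Steel tension rod lying down, 113 mm long along its x, 12 mm high at the head, origin underneath its middle; leave alone
- key: T-shaped steel drum key lying flat, 52 mm wide, 51 mm long, 9 mm high, origin under its cross-bar; leave alone
Things that resemble listed ones, but are neither listed nor needed, are in the scene too. There is more than one size of the part that bears hook_grip; the job needs the smallest.

How it is judged:
By the outcome, as a careful person would: the job done as asked, in the order asked, and still so for the second after the job is handed in, with the robot touching nothing.
It also fails if it takes over 45 s, if anything falls off the work surface, if the arm or the gripper's body presses on something with over 40 N, if the wrist force passes 120 N, or if a joint passes its speed limit or range.

ROBOT

A 6-joint arm with a two-finger parallel gripper is mounted at the origin on the work surface. World frame = base frame: x ahead of the robot, y to its left, z up, the work surface at z = 0. Lengths are in m, angles in degrees, forces in N, time in s.
With the tool pointing down it reaches from about 0.35 to 0.875 m from the base axis. Payload 4.2 kg.
Tool frame: the origin (TCP) lies on the centre line of the jaws, within the pads' length; the fingertips stand 17 mm ahead of it and the grasp point (between the pads) lies 2 mm behind it; z points along the fingers, y is the direction in which the jaws open and shut (so a half turn about z gives the same grasp; the last joint's range is limited). The gripper opens to 87 mm and grips with 3 to 60 N. Pads are 19 mm wide; open, the fingers measure 117 mm over their backs; the gripper's body (75 mm by 190 mm) begins 51 mm behind the grasp point.
Start: joints at [-58.178, 22.042, 0.453, 0, -68.411, -14.817], TCP at [0.183, -0.598, 0.24] pointing down, gripper open.
Joint ranges: [-179.83, 179.83], [-69.29, 118.12], [-61.27, 80.66], [-181.25, 117.63], [-171.15, -9.14], [-177.46, 177.46]. Speed limits (degrees/s): [159.86, 159.86, 180, 180, 180, 180].

INTERFACE

Orientations are given as a 3x3 rotation matrix whose columns are the frame's x, y, z axes.
In Python, from station import * gives the robot as it stands.
- The arm moves only by the tool play_rows, never from a script. Its argument "targets" is a list that holds one entry, the list of rows, each a list of 5 numbers: the closure, from 0 (fully open) to 1 (shut), then the shift along the world's x, y, z in m, then the turn about the world's z in rad. In form: [[[gripper, x, y, z, twist], ...]]. A call has 1 to 5 rows; each row is the pose to reach, as a shift and turn from the pose commanded when the call began; what a row does not reach only later rows make up. A row lasts 1/12 s, in which the tool goes at most 41.7 mm and 7.16 degrees, less where a joint would pass 70% of its speed; a pose out of reach is approached as far as the arm can. A call with a gripper value outside its range is refused whole. The fingers move at their own pace and stop on an object; the grip force is fixed at half the most. Time passes only in rows, so rows that repeat a pose let the fingers close. It gives the time, the measured TCP pose, the force and the opening at its end, in the units of the state.
- sense(): the state, without advancing time (a new reading comes with each control period).
- capture(name): name is "scene" or "top" or "wrist"; returns the picture (420x560x3 uint8, blue, green, red); there is no depth.
- get_calibration(name): a dict with "camera_matrix" (3x3 intrinsics, pixels), "T" (4x4, takes a point from camera to world coordinates). Camera axes: x right, y up, looking along -z (the intrinsics and any distortion apply to the point x, -y, -z); pixel columns grow to the right and rows downward; lengths in m; the calibration is good to about 2 mm. A picture is of the moment at which its call begins: read the wrist's pose just before it. get_calibration takes no time and is no camera call; for the wrist camera it gives the pose at the moment of the call.
- finish_job(): hands the job in, once; it reports no verdict.
The state is a dict: "time_s": time; "joints": joint angles; "joint_velocities": joint speeds; "effort": joint torques, N m; "tcp_pos": TCP position; "ee_rot": TCP orientation; "wrist_force": force on the tool from outside, world axes, zero at the start; "moment": the same for the moment, N m; "gripper_width": opening from 0.0 (shut) to 1.0 (fully open).
Only numpy, scipy, OpenCV 4.12 (cv2) and the standard library are available. Lean on these libraries where they do the work, as an engineer would, in place of code of your own. Each camera call takes 0.05 s, during which the arm holds its last target. There are 200 camera calls.

## Working session

There is one attempt and no reset: what is moved stays moved. The work goes in short steps, Python scripts to look and compute and a tool call to move; the robot and the scene stay as the last step left them, time stands still between calls to the robot, and variables do not carry over. Pictures are saved under pics/ and viewed, on a budget of 10 in all, crops included, one or two more only if the job needs it, and the job is handed in when it is done.

Besides the shell and the picture viewer there is one more tool, called after "Request:" as name(argument=value, ...) on one line, values as JSON. play_rows: Moves the arm, as the interface text tells. Its arguments: {"type":"object","properties":{"targets":{"type":"array","items":{"type":"array","items":{"type":"array","items":{"type":"number"}}}}},"required":["targets"]}

```bash
mkdir -p pics; ls; python3 - <<'E'
from station import *
import cv2
for n in ("scene","top"):
    im=capture(n); cv2.imwrite(f"pics/{n}0.png",im); c=get_calibration(n); print(n,c["camera_matrix"],c["T"],[k for k in c])
print(sense()["time_s"])
E
```

```text
pics
scene [[501.59595507   0.         284.72059311]
 [  0.         501.59595507 202.95779823]
 [  0.           0.           1.        ]] [[-0.22907985 -0.58395257  0.77879511  1.40522519]
 [ 0.97324431 -0.15205878  0.17226038  0.33112768]
 [ 0.01783074  0.79741929  0.60316211  0.71971616]
 [ 0.          0.          0.          1.        ]] ['camera_matrix', 'T']
top [[411.61724425   0.         284.18799673]
 [  0.         411.61724425 204.52406617]
 [  0.           0.           1.        ]] [[ 1.75741015e-02  9.92012027e-01 -1.24913126e-01  4.68753640e-01]
 [-9.99843648e-01  1.76809586e-02 -2.53217989e-04  1.36000949e-01]
 [ 1.95738850e-03  1.24898045e-01  9.92167651e-01  9.72483544e-01]
 [ 0.00000000e+00  0.00000000e+00  0.00000000e+00  1.00000000e+00]] ['camera_matrix', 'T']
0.1
```

View pics/top0.png

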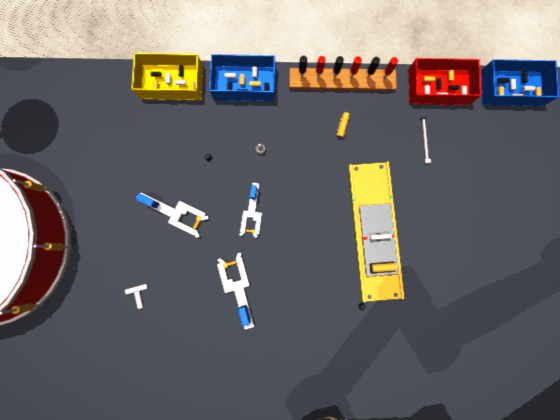

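View pics/scene0.png

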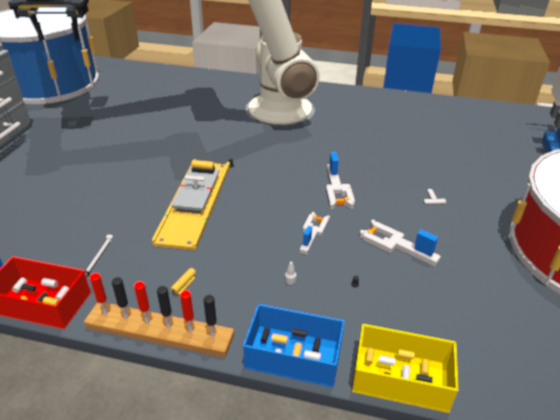

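Top view: three hooks could be taken for the one wanted: A (170,213), B (251,210) and C (236,290). B is about 53 px long, matching 127 mm, and A and C are about 75 px, so B is the choice. The gold lug end of the carriage (383,268) points down the image, towards the robot, so that is carriage +x. I'll measure it and check B in a crop.

```bash
cat > h.py <<'E'
from station import *
import cv2, numpy as np
def ray(cal,uv,z):
    K=cal["camera_matrix"];T=cal["T"];u,v=uv
    d=T[:3,:3]@np.array([(u-K[0,2])/K[0,0],-(v-K[1,2])/K[1,1],-1.]);o=T[:3,3]
    return o+d*(z-o[2])/d[2]
def blobs(im,lo,hi,box=None,amin=4):
    m=cv2.inRange(cv2.cvtColor(im,cv2.COLOR_BGR2HSV),lo,hi)
    if box: 
        k=np.zeros_like(m);x0,y0,x1,y1=box;k[y0:y1,x0:x1]=255;m&=k
    n,l,s,c=cv2.connectedComponentsWithStats(m)
    return [(c[i],s[i,4],np.argwhere(l==i)[:,::-1]) for i in range(1,n) if s[i,4]>=amin]
E
python3 - <<'E'
from h import *
im=cv2.imread("pics/top0.png");cal=get_calibration("top")
B=(225,175,275,245);Tk=(340,155,415,310)
for nm,lo,hi,box,z in [("blue",(100,120,60),(130,255,255),B,.047),("orange",(8,120,120),(25,255,255),B,.009),("white",(0,0,170),(180,60,255),B,.012),
  ("green",(40,80,50),(85,255,255),Tk,.019),("red",(0,130,90),(6,255,255),Tk,.036),("red2",(172,130,90),(180,255,255),Tk,.036),("gold",(18,150,120),(32,255,255),Tk,.019),("white",(0,0,190),(180,50,255),Tk,.064)]:
    for c,a,p in blobs(im,lo,hi,box,2):
        r=cv2.minAreaRect(p.astype(np.float32)); print(nm,c.round(1),a,ray(cal,c,z).round(4),[ray(cal,q,z)[:2].round(3).tolist() for q in cv2.boxPoints(r)] if a>60 else "")
c=np.hstack([cv2.resize(im[y0:y0+150,x0:x0+100],None,fx=4,fy=4,interpolation=cv2.INTER_CUBIC) for x0,y0 in((205,165),(325,158))])
cv2.imwrite("pics/crop1.png",c)
E
```

```text
blue [252.5 191.5] 84 [0.6138 0.2087 0.047 ] [[0.6, 0.218], [0.63, 0.214], [0.628, 0.2], [0.598, 0.203]]
orange [249.1 230.4] 23 [0.5275 0.2173 0.009 ] 
white [255.8 184.5] 21 [0.6362 0.2043 0.012 ] 
white [250.8 217.8] 386 [0.5569 0.2138 0.012 ] [[0.517, 0.241], [0.604, 0.23], [0.598, 0.185], [0.511, 0.196]]
green [391.5 196.5] 8 [ 0.6122 -0.1147  0.019 ] 
green [352.3 199.7] 9 [ 0.6031 -0.0229  0.019 ] 
red [392.6 235.8] 5 [ 0.5194 -0.1114  0.036 ] 
red [364.1 237.9] 14 [ 0.5135 -0.0466  0.036 ] 
gold [373.6 226.4] 3248 [ 0.5414 -0.0721  0.019 ] [[0.685, -0.013], [0.697, -0.111], [0.38, -0.138], [0.369, -0.044]]
gold [383.9 267.1] 173 [ 0.4484 -0.0948  0.019 ] [[0.454, -0.067], [0.459, -0.12], [0.442, -0.121], [0.438, -0.068]]
white [377.5 233.8] 1631 [ 0.5217 -0.0707  0.064 ] [[0.583, -0.031], [0.591, -0.099], [0.438, -0.114], [0.43, -0.047]]
white [391.8 272.6] 16 [ 0.4377 -0.1009  0.064 ]
```

View pics/crop1.png

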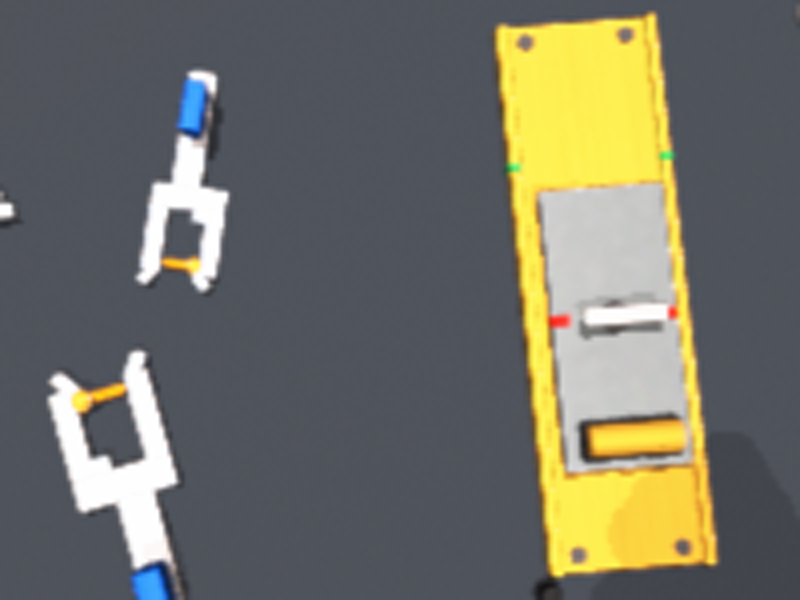

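The crop shows hook B (blue grip at crop (195,108), latch pivot on the image-right arm) and the carriage with its T-pin (625,315), red pointers (560,321)/(673,313), and green marks (513,168)/(667,156). B is the smallest. The hook's yaw is about 172.6° and the track's +x yaw about 185.2°.

```bash
python3 - <<'E'
from h import *
s=sense(); print(np.round(s["ee_rot"],3),np.round(s["tcp_pos"],4),s["wrist_force"],s["gripper_width"])
R=np.array(s["ee_rot"]); print("tool y yaw",np.degrees(np.arctan2(R[1,1],R[0,1])))
c=get_calibration("wrist");print(c["T"].round(3),c["camera_matrix"].round(1))
E
```

```text
[[-0.956 -0.292 -0.001]
 [-0.292  0.956  0.002]
 [ 0.     0.002 -1.   ]] [ 0.1826 -0.5972  0.2386] [0.66708519 1.0789413  0.12944685] 1.0030040261886737
tool y yaw 106.99383586544637
[[-0.292 -0.918 -0.268  0.109]
 [ 0.956 -0.28  -0.083 -0.62 ]
 [ 0.001 -0.281  0.96   0.383]
 [ 0.     0.     0.     1.   ]] [[339.2   0.  273.8]
 [  0.  339.2 211.5]
 [  0.    0.    1. ]]
```

Request:
play_rows(targets=[[[0, 0.017, 0.032, 0, -0.017], [0, 0.034, 0.064, 0, -0.034], [0, 0.052, 0.097, 0, -0.051], [0, 0.069, 0.129, 0, -0.068], [0, 0.086, 0.161, 0, -0.085]]])

```text
time_s: 0.52
tcp_pos: [0.269, -0.4349, 0.239]
ee_rot: [[-0.978, -0.209, -0.001], [-0.209, 0.978, 0.001], [0.0, 0.001, -1.0]]
wrist_force: [0.2, -0.1, 1.0]
gripper_width: 1.001
```

Request:
play_rows(targets=[[[0, 0.017, 0.032, 0, -0.017], [0, 0.034, 0.064, 0, -0.034], [0, 0.052, 0.097, 0, -0.051], [0, 0.069, 0.129, 0, -0.068], [0, 0.086, 0.161, 0, -0.085]]])

```text
time_s: 0.93
tcp_pos: [0.355, -0.2739, 0.2394]
ee_rot: [[-0.992, -0.125, -0.0], [-0.125, 0.992, 0.0], [0.0, 0.0, -1.0]]
wrist_force: [1.7, 0.2, 0.0]
gripper_width: 1.002
```

Request:
play_rows(targets=[[[0, 0.017, 0.032, 0, -0.017], [0, 0.034, 0.064, 0, -0.034], [0, 0.052, 0.097, 0, -0.051], [0, 0.069, 0.129, 0, -0.068], [0, 0.086, 0.161, 0, -0.085]]])

```text
time_s: 1.35
tcp_pos: [0.441, -0.1128, 0.2395]
ee_rot: [[-0.999, -0.041, -0.0], [-0.041, 0.999, 0.0], [0.0, 0.0, -1.0]]
wrist_force: [0.7, -0.8, -0.1]
gripper_width: 1.002
```

Request:
play_rows(targets=[[[0, 0.017, 0.032, 0, -0.017], [0, 0.034, 0.064, 0, -0.034], [0, 0.052, 0.097, 0, -0.051], [0, 0.069, 0.129, 0, -0.068], [0, 0.086, 0.161, 0, -0.085]]])

```text
time_s: 1.77
tcp_pos: [0.527, 0.0482, 0.2393]
ee_rot: [[-0.999, 0.044, -0.001], [0.044, 0.999, -0.0], [0.001, -0.0, -1.0]]
wrist_force: [1.2, -0.2, -0.0]
gripper_width: 1.0
```

Request:
play_rows(targets=[[[0, 0.017, 0.032, -0.01, -0.017], [0, 0.034, 0.064, -0.02, -0.034], [0, 0.052, 0.097, -0.03, -0.051], [0, 0.069, 0.129, -0.04, -0.068], [0, 0.085, 0.161, -0.04, -0.085]]])

```text
time_s: 2.18
tcp_pos: [0.611, 0.2085, 0.1963]
ee_rot: [[-0.992, 0.129, -0.005], [0.129, 0.992, -0.002], [0.005, -0.003, -1.0]]
wrist_force: [1.7, -0.6, -0.1]
gripper_width: 1.005
```

```bash
python3 - <<'E'
from h import *
s=sense(); R=np.array(s["ee_rot"]); print(s["time_s"],np.round(s["tcp_pos"],4),np.degrees(np.arctan2(R[1,1],R[0,1])))
cal=get_calibration("wrist");im=capture("wrist");cv2.imwrite("pics/w1.png",im)
for nm,lo,hi,z in [("blue",(100,120,60),(130,255,255),.047),("orange",(8,120,120),(25,255,255),.009)]:
    for c,a,p in blobs(im,lo,hi,None,60):
        r=cv2.minAreaRect(p.astype(np.float32)); print(nm,c.round(1),a,ray(cal,c,z).round(4),[ray(cal,q,z)[:2].round(4).tolist() for q in cv2.boxPoints(r)])
E
```

```text
2.1833 [0.611  0.2085 0.1963] 82.58839019920399
blue [535.1 138.7] 1247 [0.5836 0.4354 0.047 ] [[0.5863, 0.4091], [0.5648, 0.4119], [0.5791, 0.4586], [0.6012, 0.4568]]
blue [274.4 195.9] 250 [0.6045 0.2097 0.047 ] [[0.5924, 0.2064], [0.5936, 0.216], [0.6285, 0.2117], [0.6272, 0.2017]]
orange [306.4   6.7] 273 [0.4497 0.2577 0.009 ] [[0.4491, 0.2438], [0.4411, 0.2735], [0.4484, 0.2765], [0.4566, 0.2466]]
orange [403.8  98.3] 101 [0.5367 0.3397 0.009 ] [[0.5415, 0.329], [0.5254, 0.3447], [0.5313, 0.3511], [0.5475, 0.3353]]
orange [ 22.6 155.1] 1400 [ 0.5414 -0.0299  0.009 ] [[0.4837, -0.0418], [0.4809, -0.0298], [0.5973, -0.0183], [0.6008, -0.0314]]
orange [265.3 103.8] 130 [0.5248 0.2114 0.009 ] [[0.5275, 0.2031], [0.5196, 0.2043], [0.5224, 0.2255], [0.5303, 0.2245]]
orange [ 11.5 172. ] 444 [ 0.556  -0.0464  0.009 ] [[0.5224, -0.0525], [0.5204, -0.0425], [0.5841, -0.0401], [0.5864, -0.0506]]
orange [ 54.9 239.6] 565 [ 0.6305 -0.0257  0.009 ] [[0.5973, -0.0734], [0.6068, 0.0001], [0.6543, -0.0143], [0.6444, -0.0906]]
orange [ 79.2 305.4] 427 [ 0.7095 -0.0227  0.009 ] [[0.7428, -0.0416], [0.6733, -0.0194], [0.6762, 0.0003], [0.7459, -0.0208]]
orange [463.2 304.2] 699 [0.7622 0.3994 0.009 ] [[0.7268, 0.3769], [0.7266, 0.4076], [0.8002, 0.4174], [0.8006, 0.385]]
orange [414.3 357.9] 5236 [0.8263 0.3447 0.009 ] [[0.7854, 0.1531], [0.831, 0.5094], [0.859, 0.5121], [0.8126, 0.1489]]
```

View pics/w1.png

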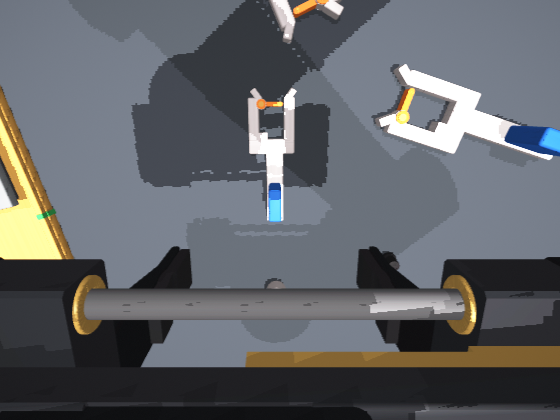

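The wrist view shows hook B centred below the gripper (blue top around (275,203), latch (265,104)). The spur at (275,290) is clear of it. Both views agree on the grip, (0.613, 0.2086), so I'll descend and pinch.

Request:
play_rows(targets=[[[0, 0.002, 0, -0.038, 0], [0, 0.002, 0, -0.076, 0], [0, 0.002, 0, -0.114, 0], [0, 0.002, 0, -0.145, 0], [0, 0.002, 0, -0.165, 0]]])

```text
time_s: 2.65
tcp_pos: [0.6114, 0.206, 0.0302]
ee_rot: [[-0.992, 0.128, -0.006], [0.129, 0.992, -0.003], [0.005, -0.004, -1.0]]
wrist_force: [0.0, 0.1, -0.1]
gripper_width: 1.001
```

Request:
play_rows(targets=[[[0.7, 0, 0, 0, 0], [0.8, 0, 0, 0, 0], [0.9, 0, 0, 0, 0], [1, 0, 0, 0, 0], [1, 0, 0, 0, 0]]])

```text
time_s: 3.07
tcp_pos: [0.6149, 0.2079, 0.0368]
ee_rot: [[-0.992, 0.128, 0.003], [0.128, 0.992, 0.002], [-0.003, 0.002, -1.0]]
wrist_force: [0.5, -0.1, 0.3]
gripper_width: 0.703
```

Request:
play_rows(targets=[[[1, 0, 0, 0, 0], [1, 0, 0, 0, 0], [1, 0, 0, 0, 0], [1, 0, 0, 0, 0]]])

```text
time_s: 3.4
tcp_pos: [0.6139, 0.2074, 0.0349]
ee_rot: [[-0.992, 0.128, 0.0], [0.128, 0.992, 0.0], [-0.0, 0.0, -1.0]]
wrist_force: [0.1, 0.5, -0.7]
gripper_width: 0.406
```

Request:
play_rows(targets=[[[1, 0, 0.001, 0, 0], [1, 0, 0.001, 0, 0], [1, 0, 0.001, 0, 0], [1, 0, 0.001, 0, 0], [1, 0, 0.001, 0, 0]]])

```text
time_s: 3.82
tcp_pos: [0.6137, 0.2083, 0.0345]
ee_rot: [[-0.992, 0.128, -0.0], [0.128, 0.992, -0.0], [0.0, -0.0, -1.0]]
wrist_force: [0.1, 0.4, -0.3]
gripper_width: 0.135
```

Request:
play_rows(targets=[[[1, 0, 0, 0, 0], [1, 0, 0, 0, 0], [1, 0, 0, 0, 0]]])

```text
time_s: 4.07
tcp_pos: [0.6138, 0.2084, 0.0345]
ee_rot: [[-0.992, 0.128, -0.0], [0.128, 0.992, 0.0], [0.0, 0.0, -1.0]]
wrist_force: [0.1, 0.6, 0.1]
gripper_width: 0.13
```

Gripped, 0.13 open, which matches 12 mm. TCP z 0.0345 corresponds to underside 0. Pin is at about (0.515, -0.0785). I'll lift, turn by +0.221 and stage behind the pin.

Request:
play_rows(targets=[[[1, 0, 0, 0.02, 0], [1, 0, 0, 0.05, 0], [1, 0, -0.02, 0.08, 0.03], [1, 0.003, -0.05, 0.09, 0.06], [1, 0.006, -0.085, 0.09, 0.1]]])

```text
time_s: 4.48
tcp_pos: [0.6218, 0.1246, 0.1284]
ee_rot: [[-1.0, 0.023, 0.007], [0.023, 1.0, 0.003], [-0.007, 0.003, -1.0]]
wrist_force: [1.2, 0.2, -2.0]
gripper_width: 0.133
```

Request:
play_rows(targets=[[[1, 0.003, -0.035, 0, 0.04], [1, 0.006, -0.07, 0, 0.08], [1, 0.009, -0.11, 0, 0.121], [1, 0.011, -0.15, 0, 0.121], [1, 0.012, -0.18, 0, 0.121]]])

```text
time_s: 4.9
tcp_pos: [0.6312, -0.0594, 0.124]
ee_rot: [[-0.996, -0.091, -0.001], [-0.091, 0.996, -0.0], [0.001, -0.0, -1.0]]
wrist_force: [1.1, 0.1, -0.8]
gripper_width: 0.133
```

Request:
play_rows(targets=[[[1, 0, -0.012, 0, 0], [1, 0, -0.012, 0, 0], [1, 0, -0.012, 0, 0]]])

```text
time_s: 5.15
tcp_pos: [0.6314, -0.0691, 0.124]
ee_rot: [[-0.996, -0.091, -0.001], [-0.091, 0.996, 0.0], [0.001, 0.0, -1.0]]
wrist_force: [-0.2, 0.4, -1.6]
gripper_width: 0.136
```

```bash
python3 - <<'E'
from h import *
s=sense(); R=np.array(s["ee_rot"]); print(s["time_s"],np.round(s["tcp_pos"],4),np.degrees(np.arctan2(R[1,1],R[0,1])),s["wrist_force"])
cal=get_calibration("wrist");np.save("calw2.npy",cal["T"]);im=capture("wrist");cv2.imwrite("pics/w2.png",cv2.resize(im,(800,600)))
t=capture("top");cv2.imwrite("pics/top2.png",t)
for nm,lo,hi,z in [("red",(0,130,60),(6,255,255),.036),("red2",(172,130,60),(180,255,255),.036),("green",(40,80,50),(85,255,255),.019),("orange",(5,150,120),(16,255,255),.1),("lug",(18,100,80),(35,255,255),.045),("head",(0,0,150),(180,60,255),.064)]:
    for c,a,p in blobs(im,lo,hi,None,30):
        r=cv2.minAreaRect(p.astype(np.float32)); print(nm,c.round(1),a,ray(cal,c,z).round(4),[ray(cal,q,z)[:2].round(4).tolist() for q in cv2.boxPoints(r)])
E
```

```text
5.15 [ 0.6314 -0.0691  0.124 ] 95.21983196906066 [-0.16355955  0.35845655 -1.60389117]
red [225.   46.5] 174 [ 0.5178 -0.1098  0.036 ] [[0.5155, -0.1154], [0.5139, -0.1051], [0.5198, -0.1043], [0.5214, -0.1146]]
red [325.1  46. ] 185 [ 0.5118 -0.0474  0.036 ] [[0.5094, -0.0528], [0.5085, -0.0429], [0.5142, -0.0421], [0.5151, -0.0521]]
green [217.5 184.9] 70 [ 0.6103 -0.1132  0.019 ] [[0.6076, -0.1166], [0.607, -0.1099], [0.6123, -0.1097], [0.6129, -0.1164]]
green [334.3 184.3] 64 [ 0.6019 -0.0259  0.019 ] [[0.5998, -0.0303], [0.5991, -0.0228], [0.6036, -0.0222], [0.6043, -0.0296]]
orange [246.7  87.8] 132 [ 0.5446 -0.0895  0.1   ] [[0.5424, -0.0949], [0.5388, -0.0886], [0.5461, -0.0839], [0.5498, -0.0903]]
orange [272.7  87.8] 247 [ 0.5435 -0.0773  0.1   ] [[0.542, -0.0843], [0.5406, -0.0694], [0.5446, -0.069], [0.546, -0.084]]
lug [227.9 174.1] 4372 [ 0.5965 -0.1027  0.045 ] [[0.4957, -0.1227], [0.4921, -0.0976], [0.6601, -0.075], [0.6649, -0.1062]]
lug [321.1 172.7] 3969 [ 0.5899 -0.041   0.045 ] [[0.6588, -0.0573], [0.4895, -0.067], [0.4881, -0.039], [0.6574, -0.0225]]
lug [247.3 
[... 652 characters left out ...]
5 ] [[0.6653, -0.0403], [0.6645, -0.034], [0.7141, -0.0265], [0.7149, -0.0331]]
lug [275.4 357.8] 6247 [ 0.7389 -0.0578  0.045 ] [[0.7611, -0.2162], [0.7422, -0.2148], [0.7158, 0.0756], [0.7341, 0.08]]
head [274.9  22.2] 5256 [ 0.5077 -0.0794  0.064 ] [[0.5, -0.1116], [0.4944, -0.0496], [0.5175, -0.0464], [0.5234, -0.1106]]
head [276. 135.] 11607 [ 0.5671 -0.0733  0.064 ] [[0.6416, -0.1051], [0.5226, -0.1089], [0.5177, -0.0474], [0.636, -0.0326]]
head [269.9 101.8] 664 [ 0.5488 -0.0785  0.064 ] [[0.5461, -0.0923], [0.5408, -0.0672], [0.5528, -0.0643], [0.5582, -0.0899]]
head [106.2 279.2] 172 [ 0.6711 -0.1777  0.064 ] [[0.667, -0.1829], [0.6661, -0.173], [0.6773, -0.1734], [0.6782, -0.1835]]
```

View pics/w2.png

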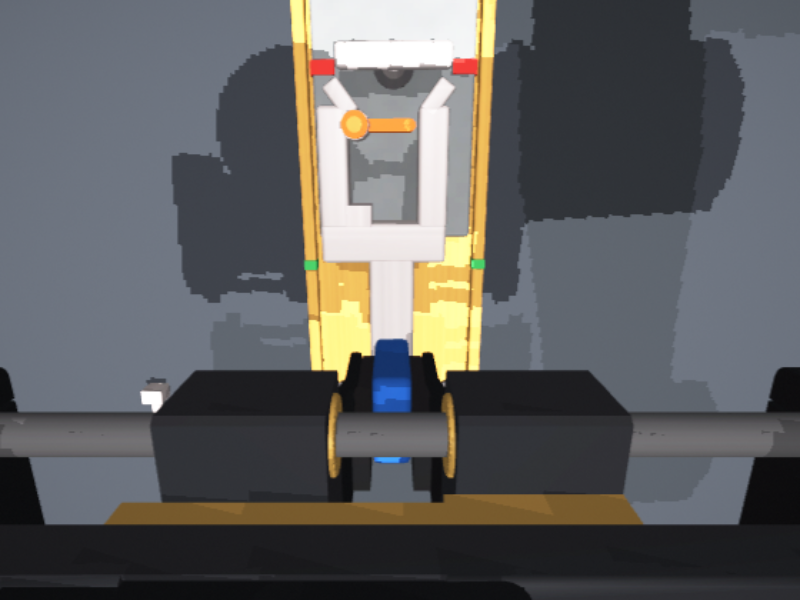

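The wrist view shows the hook mouth centred on the pin: the head spans x 334–453 at y 55, the pointers are at (322,67)/(464,67), the latch is at (375,125) and the green marks at (311,265)/(478,264). The two views agree on the pin, (0.515, -0.0786), and the mark, (0.607, -0.069). Lowering to about 3.5 mm above the deck.

Request:
play_rows(targets=[[[1, 0, 0, -0.02, 0.003], [1, 0, 0, -0.038, 0.003], [1, 0, 0, -0.05, 0.003], [1, 0, 0, -0.05, 0.003], [1, 0, 0, -0.05, 0.003]]])

```text
time_s: 5.67
tcp_pos: [0.6317, -0.0678, 0.074]
ee_rot: [[-0.995, -0.097, -0.001], [-0.097, 0.995, -0.001], [0.001, -0.0, -1.0]]
wrist_force: [1.7, 0.0, -1.5]
gripper_width: 0.136
```

Request:
play_rows(targets=[[[1, -0.003, -0.0003, 0, 0], [1, -0.006, -0.0006, 0, 0], [1, -0.009, -0.0008, 0, 0], [1, -0.012, -0.0011, 0, 0], [1, -0.012, -0.0011, 0, 0]]])

```text
time_s: 6.08
tcp_pos: [0.6191, -0.0699, 0.0751]
ee_rot: [[-0.995, -0.095, 0.0], [-0.095, 0.995, 0.0], [-0.0, 0.0, -1.0]]
wrist_force: [-0.3, 0.1, -1.7]
gripper_width: 0.132
```

```bash
python3 - <<'E'
from h import *
s=sense(); print(np.round(s["tcp_pos"],4),s["wrist_force"].round(2),s["moment"].round(3))
a=capture("wrist")[0:230,150:400];b=capture("scene")[130:260,140:270]
cv2.imwrite("pics/s3.png",np.hstack([cv2.resize(a,(440,405)),cv2.resize(b,(360,405),interpolation=cv2.INTER_CUBIC)]))
E
```

```text
[ 0.6191 -0.0699  0.0751] [-0.32  0.15 -1.75] [-0.026 -0.066  0.007]
```

View pics/s3.png

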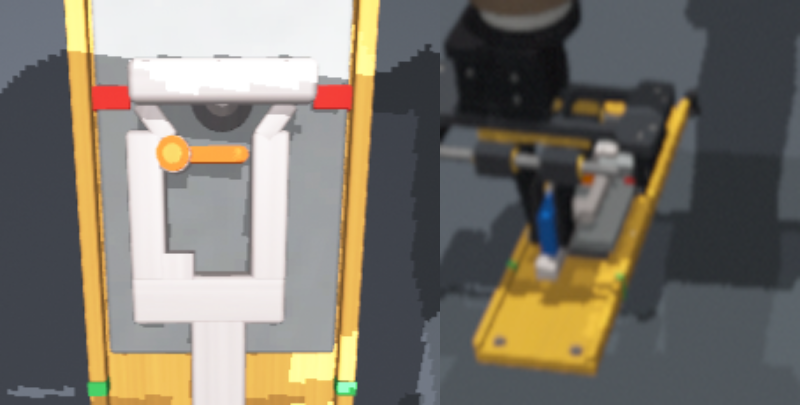

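The tips are already under the bar, with the pin base at (223,110) centred between the pad and the right arm. Now I'll advance while watching the force.

Request:
play_rows(targets=[[[1, -0.002, -0.0002, 0, 0], [1, -0.004, -0.0004, 0, 0], [1, -0.006, -0.0006, 0, 0], [1, -0.008, -0.0008, 0, 0], [1, -0.01, -0.0009, 0, 0]]])

```text
time_s: 6.6
tcp_pos: [0.6099, -0.0707, 0.0746]
ee_rot: [[-0.995, -0.096, 0.001], [-0.096, 0.995, 0.0], [-0.001, -0.0, -1.0]]
wrist_force: [3.0, -0.1, -1.0]
gripper_width: 0.138
```

Request:
play_rows(targets=[[[1, -0.002, -0.0002, 0, 0], [1, -0.004, -0.0004, 0, 0], [1, -0.006, -0.0006, 0, 0], [1, -0.008, -0.0008, 0, 0], [1, -0.01, -0.0009, 0, 0]]])

```text
time_s: 7.02
tcp_pos: [0.5999, -0.0716, 0.0747]
ee_rot: [[-0.995, -0.096, 0.001], [-0.096, 0.995, -0.0], [-0.001, -0.0, -1.0]]
wrist_force: [2.1, 0.9, -2.0]
gripper_width: 0.137
```

Request:
play_rows(targets=[[[1, -0.002, -0.0002, 0, 0], [1, -0.004, -0.0004, 0, 0], [1, -0.006, -0.0006, 0, 0], [1, -0.008, -0.0008, 0, 0], [1, -0.01, -0.0009, 0, 0]]])

```text
time_s: 7.43
tcp_pos: [0.5897, -0.0725, 0.0746]
ee_rot: [[-0.995, -0.096, 0.0], [-0.096, 0.995, -0.0], [-0.0, -0.0, -1.0]]
wrist_force: [1.9, 0.0, -1.7]
gripper_width: 0.138
```

Request:
play_rows(targets=[[[1, -0.002, -0.0002, 0, 0], [1, -0.004, -0.0004, 0, 0], [1, -0.006, -0.0006, 0, 0], [1, -0.008, -0.0008, 0, 0], [1, -0.01, -0.0009, 0, 0]]])

```text
time_s: 7.85
tcp_pos: [0.5796, -0.0734, 0.0746]
ee_rot: [[-0.995, -0.096, 0.0], [-0.096, 0.995, -0.0], [-0.0, -0.0, -1.0]]
wrist_force: [2.4, -0.5, -2.3]
gripper_width: 0.136
```

Request:
play_rows(targets=[[[1, -0.002, -0.0002, 0, 0], [1, -0.004, -0.0004, 0, 0], [1, -0.006, -0.0006, 0, 0], [1, -0.008, -0.0008, 0, 0], [1, -0.01, -0.0009, 0, 0]]])

```text
time_s: 8.27
tcp_pos: [0.5727, -0.0739, 0.0756]
ee_rot: [[-0.995, -0.097, 0.007], [-0.097, 0.995, 0.0], [-0.007, -0.0, -1.0]]
wrist_force: [7.1, -0.2, -3.7]
gripper_width: 0.139
```

The force rose to 7.1 N, so the carriage is on the buffer and the latch is folding. I'll continue in smaller steps.

Request:
play_rows(targets=[[[1, -0.0015, -0.0001, 0, 0], [1, -0.003, -0.0003, 0, 0], [1, -0.0045, -0.0004, 0, 0], [1, -0.006, -0.0006, 0, 0], [1, -0.006, -0.0006, 0, 0]]])

```text
time_s: 8.68
tcp_pos: [0.5689, -0.074, 0.0764]
ee_rot: [[-0.995, -0.097, 0.013], [-0.097, 0.995, 0.001], [-0.013, -0.0, -1.0]]
wrist_force: [9.0, 0.6, -3.7]
gripper_width: 0.133
```

Request:
play_rows(targets=[[[1, -0.0015, -0.0001, 0, 0], [1, -0.003, -0.0003, 0, 0], [1, -0.0045, -0.0004, 0, 0], [1, -0.006, -0.0006, 0, 0], [1, -0.006, -0.0006, 0, 0]]])

```text
time_s: 9.1
tcp_pos: [0.5619, -0.0753, 0.0764]
ee_rot: [[-0.995, -0.098, 0.01], [-0.098, 0.995, -0.0], [-0.01, -0.001, -1.0]]
wrist_force: [7.9, -2.5, -3.0]
gripper_width: 0.135
```

Request:
play_rows(targets=[[[1, -0.0015, -0.0001, 0, 0], [1, -0.003, -0.0003, 0, 0], [1, -0.0045, -0.0004, 0, 0], [1, -0.006, -0.0006, 0, 0], [1, -0.006, -0.0006, 0, 0]]])

```text
time_s: 9.52
tcp_pos: [0.5522, -0.0769, 0.0752]
ee_rot: [[-0.995, -0.098, 0.001], [-0.098, 0.995, -0.002], [-0.001, -0.002, -1.0]]
wrist_force: [2.0, -5.6, -2.1]
gripper_width: 0.135
```

```bash
python3 - <<'E'
from h import *
s=sense(); print(np.round(s["tcp_pos"],4),s["wrist_force"].round(2))
cal=get_calibration("wrist");im=capture("wrist");cv2.imwrite("pics/w4full.png",im)
for nm,lo,hi,z in [("red",(0,130,60),(6,255,255),.036),("red2",(172,130,60),(180,255,255),.036),("orange",(5,150,120),(16,255,255),.05)]:
    for c,a,p in blobs(im,lo,hi,None,30): print(nm,c.round(1),a,ray(cal,c,z).round(4))
cv2.imwrite("pics/w4.png",cv2.resize(im[0:230,150:400],(652,600)))
E
```

```text
[ 0.5522 -0.0769  0.0752] [ 2.04 -5.59 -2.14]
red [214.  126.4] 163 [ 0.4854 -0.1148  0.036 ]
red [337.7 126.4] 218 [ 0.479 -0.05   0.036]
```

View pics/w4.png

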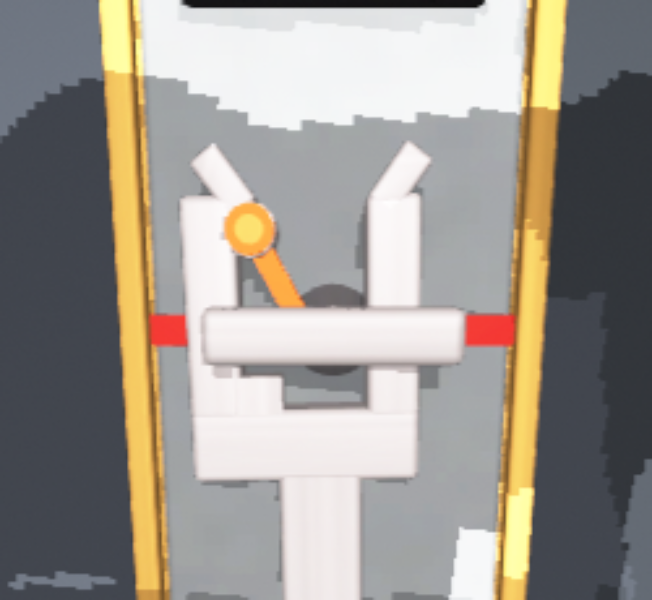

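The latch (250,230) is folded against the pin, whose axis is about 12.6 mm from the throat's bottom. A few mm more are needed.

Request:
play_rows(targets=[[[1, -0.001, -0.0001, 0, 0], [1, -0.002, -0.0002, 0, 0], [1, -0.003, -0.0003, 0, 0], [1, -0.004, -0.0004, 0, 0], [1, -0.004, -0.0004, 0, 0]]])

```text
time_s: 9.98
tcp_pos: [0.5471, -0.0764, 0.0744]
ee_rot: [[-0.995, -0.095, -0.001], [-0.095, 0.995, 0.0], [0.001, 0.0, -1.0]]
wrist_force: [0.8, -0.1, -1.6]
gripper_width: 0.138
```

```bash
python3 - <<'E'
from h import *
im=capture("wrist")
cv2.imwrite("pics/w5.png",cv2.resize(im[30:200,180:370],(447,400)))
E
```

```text
(no output)
```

View pics/w5.png

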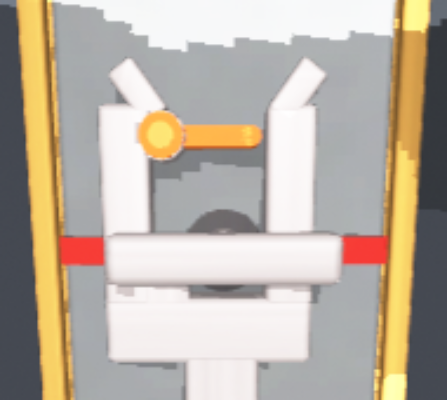

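Latched: the latch lies straight across the mouth, (160,135) to (260,135), with the pin behind it. Now I'll draw back along the track, first 110 mm of about 143.

Request:
play_rows(targets=[[[1, 0.003, 0.0003, 0, 0], [1, 0.007, 0.0007, 0, 0], [1, 0.012, 0.0011, 0, 0], [1, 0.017, 0.0016, 0, 0], [1, 0.022, 0.0021, 0, 0]]])

```text
time_s: 10.45
tcp_pos: [0.5691, -0.0744, 0.074]
ee_rot: [[-0.995, -0.095, -0.003], [-0.095, 0.995, -0.0], [0.003, 0.0, -1.0]]
wrist_force: [-2.0, -0.8, -1.2]
gripper_width: 0.136
```

Request:
play_rows(targets=[[[1, 0.0044, 0.0004, 0, 0], [1, 0.0088, 0.0008, 0, 0], [1, 0.0132, 0.0012, 0, 0], [1, 0.0176, 0.0016, 0, 0], [1, 0.022, 0.0021, 0, 0]]])

```text
time_s: 10.87
tcp_pos: [0.5921, -0.0722, 0.0744]
ee_rot: [[-0.995, -0.096, -0.0], [-0.096, 0.995, 0.0], [0.0, 0.0, -1.0]]
wrist_force: [-2.3, -0.0, -3.0]
gripper_width: 0.136
```

Request:
play_rows(targets=[[[1, 0.0044, 0.0004, 0, 0], [1, 0.0088, 0.0008, 0, 0], [1, 0.0132, 0.0012, 0, 0], [1, 0.0176, 0.0016, 0, 0], [1, 0.022, 0.0021, 0, 0]]])

```text
time_s: 11.28
tcp_pos: [0.6142, -0.0701, 0.0745]
ee_rot: [[-0.995, -0.096, -0.0], [-0.096, 0.995, 0.0], [0.0, 0.0, -1.0]]
wrist_force: [-2.8, -1.1, -0.8]
gripper_width: 0.136
```

Request:
play_rows(targets=[[[1, 0.0044, 0.0004, 0, 0], [1, 0.0088, 0.0008, 0, 0], [1, 0.0132, 0.0012, 0, 0], [1, 0.0176, 0.0016, 0, 0], [1, 0.022, 0.0021, 0, 0]]])

```text
time_s: 11.7
tcp_pos: [0.6362, -0.068, 0.0745]
ee_rot: [[-0.995, -0.096, -0.0], [-0.096, 0.995, 0.0], [0.0, 0.0, -1.0]]
wrist_force: [-2.5, 0.0, -1.6]
gripper_width: 0.137
```

Request:
play_rows(targets=[[[1, 0.0044, 0.0004, 0, 0], [1, 0.0088, 0.0008, 0, 0], [1, 0.0132, 0.0012, 0, 0], [1, 0.0176, 0.0016, 0, 0], [1, 0.022, 0.0021, 0, 0]]])

```text
time_s: 12.12
tcp_pos: [0.6582, -0.0659, 0.0745]
ee_rot: [[-0.995, -0.096, -0.0], [-0.096, 0.995, 0.0], [0.0, 0.0, -1.0]]
wrist_force: [-2.5, 0.9, -2.2]
gripper_width: 0.136
```

```bash
cat > al.py <<'E'
from h import *
s=sense(); print(s["time_s"],np.round(s["tcp_pos"],4),s["wrist_force"].round(2))
xh=-np.array([.9956,.0941])
for n in ("wrist","top"):
    cal=get_calibration(n);im=capture(n);cv2.imwrite(f"pics/al_{n}_{s['time_s']:.1f}.png",im)
    Bx=None if n=="wrist" else (340,155,415,310); P={}
    for nm,rng,z in [("red",[((0,130,60),(6,255,255)),((173,130,60),(180,255,255))],.036),("green",[((40,80,50),(85,255,255))],.019)]:
        L=[]
        for lo,hi in rng:
            for c,a,p in blobs(im,lo,hi,Bx,4 if Bx else 25):
                w=ray(cal,c,z)
                if abs(w[1]+.07)<.06 and .35<w[0]<.7: L.append(w[:2]); print(n,nm,c.round(1),a,w.round(4))
        if L: P[nm]=[np.mean([w for w in L if w[1]<-.07],0),np.mean([w for w in L if w[1]>-.07],0)]
    try: print(n,"ahead of mark mm (each side):",[float(((r-g)@xh*1e3).round(2)) for r,g in zip(P["red"],P["green"])])
    except Exception as e: print(n,e)
E
python3 al.py
```

```text
12.1167 [ 0.6582 -0.0659  0.0745] [-2.5   0.9  -2.25]
wrist red [337.1 103. ] 248 [ 0.5736 -0.0409  0.036 ]
wrist red [213.2 103.4] 222 [ 0.5798 -0.1044  0.036 ]
wrist green [201.1 156.9] 119 [ 0.6104 -0.1131  0.019 ]
wrist green [349.6 156.8] 125 [ 0.602  -0.0263  0.019 ]
wrist ahead of mark mm (each side): [29.59, 29.71]
top red [389.5 208. ] 6 [ 0.5829 -0.1052  0.036 ]
top green [391.5 196.5] 8 [ 0.6122 -0.1147  0.019 ]
top matmul: Input operand 0 does not have enough dimensions (has 0, gufunc core with signature (n?,k),(k,m?)->(n?,m?) requires 1)
  return _methods._mean(a, axis=axis, dtype=dtype,
  ret = ret.dtype.type(ret / rcount)
```

The carriage is 29.6 mm ahead of the mark. I'll draw 26 mm more, slowing down, then measure.

Request:
play_rows(targets=[[[1, 0.004, 0.0004, 0, 0], [1, 0.008, 0.0008, 0, 0], [1, 0.012, 0.0011, 0, 0], [1, 0.015, 0.0014, 0, 0], [1, 0.018, 0.0017, 0, 0]]])

```text
time_s: 12.63
tcp_pos: [0.6761, -0.0642, 0.0745]
ee_rot: [[-0.995, -0.096, -0.0], [-0.096, 0.995, -0.0], [0.0, -0.0, -1.0]]
wrist_force: [-1.3, -0.4, -1.4]
gripper_width: 0.133
```

Request:
play_rows(targets=[[[1, 0.0025, 0.0002, 0, 0], [1, 0.005, 0.0005, 0, 0], [1, 0.007, 0.0006, 0, 0], [1, 0.008, 0.0007, 0, 0], [1, 0.008, 0.0007, 0, 0]]])

```text
time_s: 13.05
tcp_pos: [0.6842, -0.0635, 0.0746]
ee_rot: [[-0.995, -0.096, 0.001], [-0.096, 0.995, 0.0], [-0.001, -0.0, -1.0]]
wrist_force: [-1.3, -0.3, -0.8]
gripper_width: 0.136
```

```bash
python3 al.py 2>/dev/null
```

```text
13.05 [ 0.6842 -0.0635  0.0746] [-1.33 -0.27 -0.84]
wrist red [337.6 103.1] 238 [ 0.5997 -0.0383  0.036 ]
wrist red [213.4 103.5] 216 [ 0.6059 -0.1019  0.036 ]
wrist green [198.3 110.8] 127 [ 0.6106 -0.1132  0.019 ]
wrist green [353.2 110.2] 127 [ 0.6019 -0.026   0.019 ]
wrist ahead of mark mm (each side): [3.59, 3.37]
top red [388.5 197. ] 6 [ 0.6084 -0.1033  0.036 ]
top green [392.  196.5] 6 [ 0.6122 -0.1158  0.019 ]
top matmul: Input operand 0 does not have enough dimensions (has 0, gufunc core with signature (n?,k),(k,m?)->(n?,m?) requires 1)
```

Request:
play_rows(targets=[[[1, 0.001, 0.0001, 0, 0], [1, 0.002, 0.0002, 0, 0], [1, 0.003, 0.0003, 0, 0], [1, 0.0035, 0.0003, 0, 0], [1, 0.0035, 0.0003, 0, 0]]])

```text
time_s: 13.57
tcp_pos: [0.6874, -0.0632, 0.0746]
ee_rot: [[-0.995, -0.096, 0.0], [-0.096, 0.995, 0.0], [-0.0, 0.0, -1.0]]
wrist_force: [-1.8, 0.4, -2.2]
gripper_width: 0.133
```

Request:
play_rows(targets=[[[1, 0, 0, -0.001, 0], [1, 0, 0, -0.002, 0], [1, 0, 0, -0.003, 0], [1, 0, 0, -0.0038, 0], [1, 0, 0, -0.0038, 0]]])

```text
time_s: 13.98
tcp_pos: [0.6875, -0.0633, 0.0707]
ee_rot: [[-0.995, -0.096, 0.0], [-0.096, 0.995, -0.0], [-0.0, -0.0, -1.0]]
wrist_force: [-1.8, -0.3, -1.3]
gripper_width: 0.131
```

```bash
python3 al.py 2>/dev/null
```

```text
13.9833 [ 0.6875 -0.0633  0.0707] [-1.79 -0.29 -1.33]
wrist red [212.7 103.1] 244 [ 0.609  -0.1014  0.036 ]
wrist red [339.2 102.9] 251 [ 0.6029 -0.038   0.036 ]
wrist green [196.2 104.5] 132 [ 0.6105 -0.1135  0.019 ]
wrist green [356.  104.5] 129 [ 0.6021 -0.0256  0.019 ]
wrist ahead of mark mm (each side): [0.37, 0.37]
top red [388.3 195.9] 7 [ 0.611  -0.1028  0.036 ]
top green [392.  196.5] 6 [ 0.6122 -0.1158  0.019 ]
top matmul: Input operand 0 does not have enough dimensions (has 0, gufunc core with signature (n?,k),(k,m?)->(n?,m?) requires 1)
```

It's aligned to about 0.4 mm and the hook is on the deck. I'll release it and rise.

Request:
play_rows(targets=[[[0.8, 0, 0, 0, 0], [0.7, 0, 0, 0, 0], [0.6, 0, 0, 0, 0], [0.6, 0, 0, 0, 0], [0.6, 0, 0, 0, 0]]])

```text
time_s: 14.5
tcp_pos: [0.6877, -0.0632, 0.0711]
ee_rot: [[-0.995, -0.096, 0.001], [-0.096, 0.995, 0.0], [-0.001, -0.0, -1.0]]
wrist_force: [-0.1, -0.4, -0.1]
gripper_width: 0.37
```

Request:
play_rows(targets=[[[0.6, 0, 0, 0.005, 0], [0.6, 0, 0, 0.015, 0], [0.6, 0, 0, 0.03, 0], [0.6, 0, 0, 0.05, 0], [0.6, 0, 0, 0.075, 0]]])

```text
time_s: 14.92
tcp_pos: [0.6867, -0.0633, 0.1461]
ee_rot: [[-0.995, -0.096, -0.002], [-0.096, 0.995, -0.0], [0.002, 0.0, -1.0]]
wrist_force: [0.2, -0.5, 0.5]
gripper_width: 0.4
```

Request:
play_rows(targets=[[[0.6, 0, 0, 0.02, 0], [0.6, 0, 0, 0.04, 0], [0.6, 0, 0, 0.05, 0], [0.6, 0, 0, 0.05, 0], [0.6, 0, 0, 0.05, 0]]])

```text
time_s: 15.33
tcp_pos: [0.6872, -0.0631, 0.1961]
ee_rot: [[-0.995, -0.095, 0.001], [-0.095, 0.995, 0.001], [-0.001, 0.001, -1.0]]
wrist_force: [-0.9, -0.5, -0.5]
gripper_width: 0.4
```

```bash
python3 al.py 2>/dev/null; python3 - <<'E'
from h import *
a=capture("wrist")[0:300,130:420];b=capture("scene")[130:310,120:300]
cv2.imwrite("pics/fin.png",np.hstack([cv2.resize(a,(400,414)),cv2.resize(b,(400,414),interpolation=cv2.INTER_CUBIC)]))
E
```

```text
15.3333 [ 0.6872 -0.0631  0.1961] [-0.95 -0.5  -0.46]
wrist red [238. 107.] 77 [ 0.609  -0.1012  0.036 ]
wrist red [311.5 107. ] 84 [ 0.603  -0.0383  0.036 ]
wrist green [226.5 107.5] 48 [ 0.6104 -0.1133  0.019 ]
wrist green [323.5 107.5] 48 [ 0.602  -0.0257  0.019 ]
wrist ahead of mark mm (each side): [0.22, 0.2]
top red [388.3 195.9] 7 [ 0.611  -0.1028  0.036 ]
top green [392.  196.5] 6 [ 0.6122 -0.1158  0.019 ]
top matmul: Input operand 0 does not have enough dimensions (has 0, gufunc core with signature (n?,k),(k,m?)->(n?,m?) requires 1)
```

View pics/fin.png

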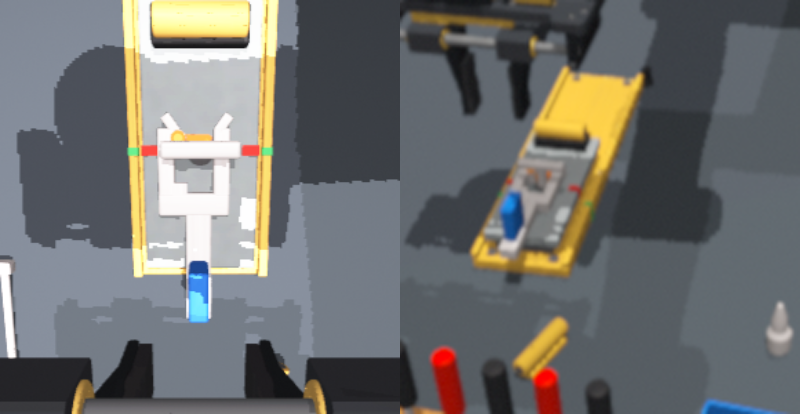

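The final picture shows the red pointers (150,151)/(252,151) level with the green marks (133,151)/(267,151). The latch lies across at (190,137) ahead of the pin, the hook is flat and the gripper is clear. Handing in.

```bash
python3 -c "
from station import *
print(finish_job())"
```

```text
the job is handed in; nothing more can be done
None
```

The smallest hook is latched onto the carriage, and the carriage is drawn back to the green marks. The hook is let go, and I handed the job in at about 15.5 s.

- **Pushing on:** I pushed the mouth onto the pin until the carriage met the buffer, about 33 mm on. The highest force I read was about 9 N. Force is only reported at the end of each move, so brief peaks between readings would not show. A wrist picture then showed the latch shut behind the pin.
- **Drawing back:** I pulled the carriage by the hook alone. The last wrist view put the red pointers about 0.2 mm from the green marks on both sides.
- **Final state:** The last pictures show the latch shut across the mouth, the hook lying flat on the deck, and the gripper open and clear. I kept clear of the loose parts and the lug and spur in view looked undisturbed, but I did not re-measure any of them.
- **Check that failed:** The top camera could only see one red pointer and one green mark at the end, because the gripper hid the rest. It could not give a full alignment figure, but the pair it did see agreed to within its coarse resolution.

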